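Swing the fume extraction arm over the vial tray

TASK

Swing the heavy fume-extraction boom round until its canopy is centred over the round vial tray and standing still there, let go, and see that it stays there by itself for five seconds. The boom runs almost without friction, so it must be braked as well as set going: push gently and only on the two sprung side faces of the canopy (not on its top, nor on the boom), never fast and never into its end stops, and leave everything else on the bench where it is.

Things in the scene. Friction and masses are not known exactly. Their poses are not given: they have to be found in the camera images.
- foot (a point): Point on the narrow grey foot that sticks out from the fixed mast's base plate towards the robot, 14 mm above the bench. The boom's vertical pivot axis (the mast, a 64 mm post 265 mm high) lies exactly 140 mm from it along its +x axis. Its -x axis is the boom's middle direction; hard stops lie 1.0 rad to either side of that: keep at least 0.05 rad short of them.
- duct_mid (a point): Middle of the boom's white duct, 175 mm from the pivot axis, 155 mm above the bench; duct 100 mm in diameter, too thick to grip. The boom runs on ball bearings: moment of inertia about the pivot nominally 0.63 kg m2 with fan and canopy (may differ by 30 percent), damping 0.03 N m s/rad (speed dies away with a time constant of some 20 s), friction 0.0005 N m. Keep it under 0.4 rad/s.
- canopy_mid (a point): Point on the boom in the middle of its heavy fan and (springs relaxed) of the canopy, exactly 360 mm from the pivot axis (which lies at [0.36, 0] in this point's own x, y), 155 mm above the bench. Its axes turn with the boom: -x radially outward, y across the boom (the swing direction), z up. The round black fan cap above it, 100 mm wide, tops out at 215 mm, the boom's highest point.
- canopy: Aluminium canopy, a closed box 140 mm (radial) by 180 mm (across the boom), 0.3 kg, underside 120 mm, top 200 mm above the bench. It rides on the boom's end on a sprung cross-slide: pushed in, it gives up to 40 mm along its y either way against 40 N/m, hardly damped, so it bounces off a finger held still. Origin: 155 mm above the bench, at canopy_mid when relaxed.
- face_pos (a point): Middle of the canopy's flat side face on its +y side (the robot's left), 90 mm from the canopy's origin, 160 mm above the bench. The face is 140 mm wide, 80 mm high (120 to 200 mm above the bench). Push it towards -y with the fingertips, a few newtons, 10 N at most: this swings the boom's end to the robot's right (-y).
- face_neg (a point): Middle of the other side face, on the canopy's -y side (the robot's right), 90 mm from its origin, 160 mm above the bench, same size. Push it towards +y: this swings the boom's end to the robot's left (+y). (A steel trim round the foot of the canopy is only for looks and stands 3 mm proud.)
- tray: Fixed round grey vial tray, 180 mm in diameter, standing on the bench with open glass vials up to 80 mm high. Origin: centre of its underside. It stands left or right of the boom's start, its centre within 30 mm of the circle that canopy_mid runs on, so the canopy clears it from above. Centred means in the swing direction.
- tipbox: Loose pipette tip box, 88 x 122 mm, 72 mm high, in the other place beside the boom's start; leave alone. Origin: underside centre.
- tube_rack: Loose steel rack with capped tubes, 50 x 200 mm, 105 mm high; leave alone.
- wipes: Loose carton of wipes, 210 x 110 mm, 130 mm high with its sheet; leave alone.
- pipette: Loose pipette lying on the bench, 270 mm long, 26 mm thick; leave alone.
- reagent: Loose amber jar, 64 mm in diameter, 100 mm high; leave alone.
- beaker: Loose glass beaker, 70 mm in diameter, 85 mm high; leave alone.
- bin_caps: Loose white open box, 120 x 90 mm, 40 mm high; leave alone.

How it is judged:
On the way:
1. the canopy stays centred over the tray, at rest and untouched, for 5 s (y of tray in the frame of canopy_mid between -0.036 and 0.036 m and angular speed of canopy below 0.02 rad/s and contact force between canopy and the arm below 0.3 N and contact force between canopy and the fingers below 0.3 N), for 5 s.
At the end, for the whole second after the job is handed in: The canopy's middle is within 36 mm of the tray's centre measured across the boom (about 0.1 rad of swing), the boom turns slower than 0.02 rad/s and the robot does not touch it; this has lasted 5 s once and still holds at the end (all of step 1).
It fails at once if the boom swings faster than 0.6 rad/s or into (within 0.05 rad of) an end stop (angle between the x axis of canopy_mid and the x axis of foot, either way round above 0.95 rad or angular speed of canopy above 0.6 rad/s).
It fails at once if the canopy is shoved with more than 20 N (contact force between canopy and the fingers above 20 N or contact force between canopy and the arm above 20 N).
It fails at once if the canopy is dragged from its top ((contact force between canopy and the fingers above 0.5 N or contact force between canopy and the arm above 0.5 N) and height (world z) of the grasp point above 0.215 m).
It fails at once if a loose thing on the bench is moved (distance of any of tipbox, tube_rack, wipes, pipette, reagent, beaker, bin_caps from where it was at the start of the episode above 0.02 m).
It fails at once if the boom itself, not the canopy, is pushed (contact force between any of boom_c0, boom_c1, boom_c2 and the fingers above 1 N or contact force between any of boom_c0, boom_c1, boom_c2 and the arm above 1 N).
It also fails if it takes over 51 s, if anything falls off the work surface, if the arm or the gripper's body presses on something with over 40 N, if the wrist force passes 120 N, or if a joint passes its speed limit or range.

ROBOT

A 7-joint arm with a two-finger parallel gripper is mounted at the origin on the work surface. World frame = base frame: x ahead of the robot, y to its left, z up, the work surface at z = 0. Lengths are in m, angles in rad, forces in N, time in s.
With the tool pointing down it reaches from about 0.4 to 0.85 m from the base axis. Payload 4.5 kg.
Tool frame: the origin (TCP) lies on the centre line of the jaws, within the pads' length; the fingertips stand 14 mm ahead of it and the grasp point (between the pads) lies 5 mm behind it; z points along the fingers, y is the line along which they close (so a half turn about z gives the same grasp; the last joint's range is limited). The gripper opens to 85 mm and grips with 20 to 120 N. Pads are 22 mm wide; open, the fingers measure 114 mm over their backs; the gripper's body (76 mm by 85 mm) begins 54 mm behind the grasp point. The pads swing forward as they close: fully open they stand 13 mm farther back than shut.
Start: joints at [-1.233, 0.689, -0.195, 1.565, 0.157, 0.902, -0.215], TCP at [0.187, 0.596, 0.245] pointing down, gripper open.
Joint ranges: [-3.01, 3.01], [-0.46, 2.08], [-1.47, 1.51], [0.13, 2.56], [-1, 4.14], [0.04, 2.09], [-2.66, 2.66]. Speed limits (rad/s): [2.57, 2.57, 3.14, 3.14, 3.14, 3.14, 3.14].

INTERFACE

Orientations are given as a rotation vector (axis times angle).
In Python, from plant import * gives the robot as it stands.
- The arm moves only by the tool servo_tool, never from a script. Its argument "increments" is a list of rows, each a list of 5 numbers: the shift along the tool's x, y, z in units of 0.03 m (1.0 is 0.03 m), then the turn about the tool's z in units of 4 degrees (1.0 is 4 degrees), then the opening, from 0 (shut) to 1 (fully open). In form: [[x, y, z, spin, jaw], ...]. A call has exactly 10 rows; each row shifts and turns the commanded pose from where the row before left it, along the tool's axes as they then stand; what a row does not reach is not made up. A row lasts 1/10 s, in which the tool goes at most 50 mm and 8.59 degrees, less where a joint would pass 70% of its speed; a pose out of reach is approached as far as the arm can. A call with a number of a shift or a turn outside -1 to 1 is refused whole. A call with a gripper value outside its range is refused whole. The fingers move at their own pace and stop on an object; "grip_force" is the grip in N (left out, the last holds). Time passes only in rows, so rows that do not move let the fingers close, or fill a call up. It gives the time, the measured TCP pose, the force, the opening and the grip force at its end, in the units of the state.
- observe(): the state, without advancing time (a new reading comes with each control period).
- get_image(name): name is "scene" or "top" or "wrist"; returns the picture (420x560x3 uint8, red, green, blue); there is no depth.
- camera_params(name): a dict with "vertical_fov" (degrees; the focal length in pixels is half the picture's height over the tangent of half this angle, whatever the lens; pixels are square), "cx", "cy" (the principal point, pixels), "k1" (the pictures are not rectified: a ray, as slopes to the right and down, at radius r is drawn at 1 + k1 r^2 times it, then the intrinsics apply), "rvec" (rotation vector, rad) and "tvec" (3), from world to camera coordinates, as OpenCV has them; the wrist camera has in their place "hand_eye" (4x4, takes a point from camera to tool coordinates, whose origin is the TCP and whose axes are the flange's). Camera axes: x right, y down, z forward; pixel columns grow to the right and rows downward; lengths in m; the calibration is good to about 2 mm. A picture is of the moment at which its call begins: read the wrist's pose just before it. camera_params takes no time and is no camera call.
- finish_job(): hands the job in; it is judged then, once.
Trained networks look in the newest picture that a camera, given by its name, has taken for a name from the list of things; names that differ only in an ending like _2 or _b are one class to them, and where a whole thing is asked for, a point or a joint stands for the part that bears it (a point fixed in the world has none). Each returns a list of dicts, best first, with "p" (0 to 1); they miss things now and then, are a little off and sometimes report something else, mostly with a low value. They report only what shows in the picture. A call takes as long as a camera call.
- find_in(thing, camera): "bbox" ([left, top, right, bottom] in pixels, round what is visible of it).
- masks_of(thing, camera): "region" (420x560 bool, what is visible of it) and "bbox" ([left, top, right, bottom] in pixels, round what is visible of it).
- tip_of(thing, camera): "location" ([column, row] in pixels: a listed point, or the origin of a listed thing).
The state is a dict: "time_s": time; "qpos": joint angles; "joint_vel": joint speeds; "joint_torque": joint torques, N m; "eef_pos": TCP position; "eef_rot": TCP orientation; "force": force on the tool from outside, world axes, zero at the start; "ft_torque": the same for the moment, N m; "grip_width": opening from 0.0 (shut) to 1.0 (fully open); "finger_force": force on a finger pad.
Only numpy, scipy, OpenCV 4.12 (cv2) and the standard library are available. Lean on these libraries where they do the work, as an engineer would, in place of code of your own. Each camera call takes 0.05 s, during which the arm holds its last target. There are 200 camera calls.

## Working session

There is one attempt and no reset: what is moved stays moved. The work goes in short steps, Python scripts to look and compute and a tool call to move; the robot and the scene stay as the last step left them, time stands still between calls to the robot, and variables do not carry over. Pictures are saved under pics/ and viewed, at most 10 in all, crops included, and the job is handed in when it is done.

Besides the shell and the picture viewer there is one more tool, called after ">>>" as name(argument=value, ...) on one line, values as JSON. servo_tool: Moves the arm, as the interface text tells. Its arguments: {"type":"object","properties":{"increments":{"type":"array"},"grip_force":{"type":"number"}},"required":["increments"]}

```bash
mkdir -p pics; cat > h.py <<'E'
from plant import *
import numpy as np, cv2
from scipy.spatial.transform import Rotation as R
def cam(name):
    p=camera_params(name); f=210/np.tan(np.radians(p['vertical_fov'])/2)
    return p,f
def onplane(name,px,z):
    p,f=cam(name); d=np.array([(px[0]-p['cx'])/f,(px[1]-p['cy'])/f]); u=d.copy()
    for _ in range(20): u=d/(1+p['k1']*(u@u))
    Rm=R.from_rotvec(np.ravel(p['rvec'])).as_matrix(); t=np.ravel(p['tvec'])
    c=-Rm.T@t; r=Rm.T@np.array([u[0],u[1],1]); return c+r*(z-c[2])/r[2]
E
python3 - <<'E'
from h import *
o=observe(); print(o)
for c in ("top","scene"):
    im=get_image(c); cv2.imwrite(f'pics/{c}0.png',im[:,:,::-1])
    for t,z in (("foot",.014),("duct_mid",.155),("canopy_mid",.155),("face_pos",.16),("face_neg",.16),("tray",0),("tipbox",0),("tube_rack",0),("wipes",0),("pipette",0),("reagent",0),("beaker",0),("bin_caps",0)):
        r=tip_of(t,c)[:1]
        for q in r: print(c,t,round(q['p'],2),np.round(q['location'],1),onplane(c,q['location'],z).round(4))
print(observe()['time_s'])
E
```

```text
{'time_s': 0.0, 'qpos': array([-1.23318906,  0.68999169, -0.19451724,  1.56639706,  0.15729273,
        0.90246033, -0.21506083]), 'joint_vel': array([ 0.00013863,  0.00049937, -0.00089429, -0.00076912,  0.00062198,
       -0.00165019,  0.00061376]), 'joint_torque': array([ 1.78406885e-04, -5.39605379e+01, -1.26677111e+00, -1.58543175e+01,
        9.02794709e-03,  9.30724083e-03,  1.94005264e-05]), 'eef_pos': array([0.18682301, 0.59575369, 0.24446515]), 'eef_rot': array([-4.75163011e-01, -3.10528847e+00,  2.91900977e-03]), 'force': array([ 0.60702076,  0.35443041, -0.81081057]), 'ft_torque': array([0.02162082, 0.04194807, 0.01442127]), 'finger_force': 0.0, 'grip_width': 1.0010018052259795}
top foot 0.64 [279.5 161. ] [0.6714 0.0248 0.014 ]
top duct_mid 0.85 [270.7 159.1] [0.6323 0.0427 0.155 ]
top face_neg 0.62 [286. 229.] [ 0.4475 -0.0091  0.16  ]
top tray 0.89 [202.  204.7] [0.5315 0.2405 0.    ]
top tipbox 0.69 [337.5 230.6] [ 0.4792 -0.1529  0.    ]
top tube_rack 0.8 [135.4 179.1] [0.5966 0.4446 0.    ]
top wipes 0.91 [457.8 198.3] [ 0.5949 -0.4994  0.    ]
top pipette 0.72 [351.7 282.5] [ 0.3343 -0.199   0.    ]
top reagent 0.85 [407.3 254.7] [ 0.4216 -0.3539  0.    ]
top beaker 0.82 [147.7 233.4] [0.4382 0.3895 0.    ]
top bin_caps 0.82 [160.3 271.9] [0.3307 0.3413 0.    ]
scene duct_mid 0.96 [289.1 256. ] [0.6451 0.0334 0.155 ]
scene face_pos 0.98 [338.2 208.9] [0.475  0.1596 0.16  ]
scene face_neg 0.86 [281.8 192.6] [ 0.4381 -0.0136  0.16  ]
scene tray 0.67 [352.1 253.8] [0.535  0.2249 0.    ]
scene tipbox 0.88 [236.9 226.9] [ 0.4841 -0.1574  0.    ]
scene tube_rack 0.58 [426.1 278.6] [0.5912 0.4544 0.    ]
scene wipes 0.85 [129.8 243.1] [ 0.5877 -0.4895  0.    ]
scene pipette 0.9 [231.7 189.8] [ 0.3391 -0.2023 -0.    ]
scene reagent 0.71 [179.7 207.2] [ 0.4326 -0.3641  0.    ]
scene beaker 0.79 [404.8 234.6] [0.4428 0.3925 0.    ]
scene bin_caps 0.71 [392.3 204.5] [0.3296 0.3525 0.    ]
1.4
```

View pics/top0.png

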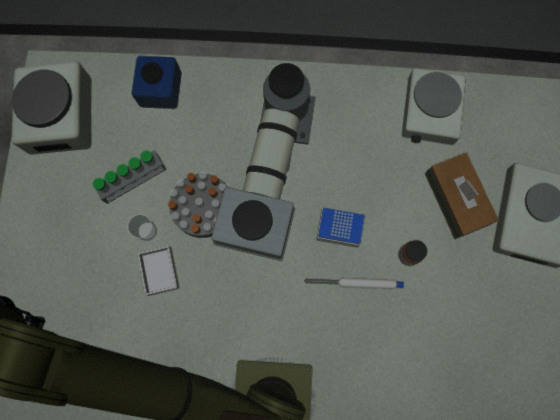

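View pics/scene0.png

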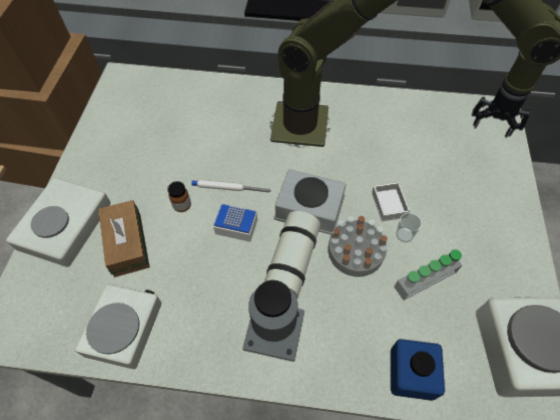

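The top view shows the canopy's cap at (252,220), the tray to its left at (199,204), the mast top at (287,80) and the tip box on the right at (341,226). The scene view agrees: cap at (311,192), tray at (357,245). So I push face_neg towards +y.

Next I'll build a precise tracker on the saved pictures.

```bash
cat >> h.py <<'E'
def circ(im,name,z,rad,guess,win=45):
    """centre of dark round cap (top at height z) near pixel guess"""
    g=cv2.cvtColor(im,cv2.COLOR_RGB2GRAY); x,y=map(int,guess)
    x0,y0=max(x-win,0),max(y-win,0); s=cv2.resize(g[y0:y+win,x0:x+win],None,fx=4,fy=4,interpolation=cv2.INTER_CUBIC)
    p,f=cam(name); W=onplane(name,guess,z); Rm=R.from_rotvec(np.ravel(p['rvec'])).as_matrix()
    r=4*f*rad/(Rm@W+np.ravel(p['tvec']))[2]
    c=cv2.HoughCircles(cv2.GaussianBlur(s,(9,9),2),cv2.HOUGH_GRADIENT,1.5,30,param1=60,param2=12,minRadius=int(r*.82),maxRadius=int(r*1.1))
    if c is None: return None
    c=c[0][0]; px=c[:2]/4+[x0,y0]-.375
    return px,c[2]/r,onplane(name,px,z)
E
python3 - <<'E'
from h import *
for n,gs in (("top",((252,220,.215,.05),(287,80,.265,.032))),("scene",((311,192,.215,.05),(272,297,.265,.032)))):
    im=cv2.imread(f'pics/{n}0.png')[:,:,::-1].copy()
    for a,b,z,r in gs: print(n,circ(im,n,z,r,(a,b)))
E
```

```text
top (array([251.8125, 219.8125]), np.float64(0.9928201570934247), array([0.45588293, 0.07510388, 0.215     ]))
top (array([289.0625,  77.5625]), np.float64(1.0736058238364696), array([0.81503533, 0.00488985, 0.265     ]))
scene (array([310.8125, 189.5625]), np.float64(1.0330875351355986), array([0.45448038, 0.07309228, 0.215     ]))
scene (array([276.3125, 295.3125]), np.float64(1.0533817277480473), array([0.80713064, 0.02019652, 0.265     ]))
```

>>> servo_tool(increments=[[0,-0.5,-0.5,0,0],[0,-1,-0.7,0,0],[0,-1,0,0,0],[0,-1,0,0,0],[0,-1,0,0,0],[0,-1,0,0,0],[0,-1,0,0,0],[0,-1,0,0,0],[0,-1,0,0,0],[0,-1,0,0,0]])

```text
time_s: 2.4
eef_pos: [0.1014, 0.3235, 0.2815]
eef_rot: [0.475, 3.105, 0.001]
force: [0.1, 0.2, 1.0]
grip_width: -0.003
finger_force: 0.0
```

>>> servo_tool(increments=[[-1,-0.3,0,0,0],[-1,-0.5,0,0,0],[-1,-0.5,0,0,0],[-1,-0.5,0,0,0],[-1,-0.5,0,0,0],[-1,-0.5,0,0,0],[-1,-0.5,0,0,0],[-1,-0.5,0,0,0],[-1,-0.5,0,0,0],[-1,-0.5,0,0,0]])

```text
time_s: 3.4
eef_pos: [0.346, 0.0963, 0.2816]
eef_rot: [0.475, 3.105, 0.001]
force: [0.6, -0.0, -0.5]
grip_width: 0.005
finger_force: 0.0
```

>>> servo_tool(increments=[[-0.8,-0.9,0,0,0],[-0.9,-0.9,0,0,0],[-0.9,-0.9,0,0,0],[-0.9,-0.9,0,0,0],[-0.8,-0.6,0,0,0],[0,0,0,0,0],[0,0,0,0,0],[0,0,0,0,0],[0,0,0,0,0],[0,0,0,0,0]])

```text
time_s: 4.4
eef_pos: [0.43, -0.0606, 0.2814]
eef_rot: [-0.472, -3.106, -0.0]
force: [0.0, 0.1, -0.3]
grip_width: 0.001
finger_force: 0.0
```

>>> servo_tool(increments=[[0,0,0.5,0,0],[0,0,0.7,0,0],[0,0,0.7,0,0],[0,0,0.7,0,0],[0,0,0.6,0,0],[0,0,0.35,0,0],[0,0.2,0,0,0],[0,0.2,0,0,0],[0,0.1,0,0,0],[0,0,0,0,0]])

```text
time_s: 5.4
eef_pos: [0.4356, -0.0463, 0.1754]
eef_rot: [0.473, 3.104, 0.001]
force: [-0.3, -0.7, 0.8]
grip_width: 0.0
finger_force: 0.0
```

```bash
python3 - <<'E'
from h import *
im=get_image("scene"); cv2.imwrite('pics/s1.png',cv2.resize(im[100:310,190:470],None,fx=2.8,fy=2.8,interpolation=cv2.INTER_CUBIC)[:,:,::-1])
print(circ(im,"scene",.215,.05,(311,190)),observe()['eef_pos'])
E
```

```text
(array([308.9375, 192.0625]), np.float64(0.8884844704349294), array([0.46392466, 0.0685419 , 0.215     ])) [ 0.43526198 -0.04673336  0.17536027]
```

View pics/s1.png

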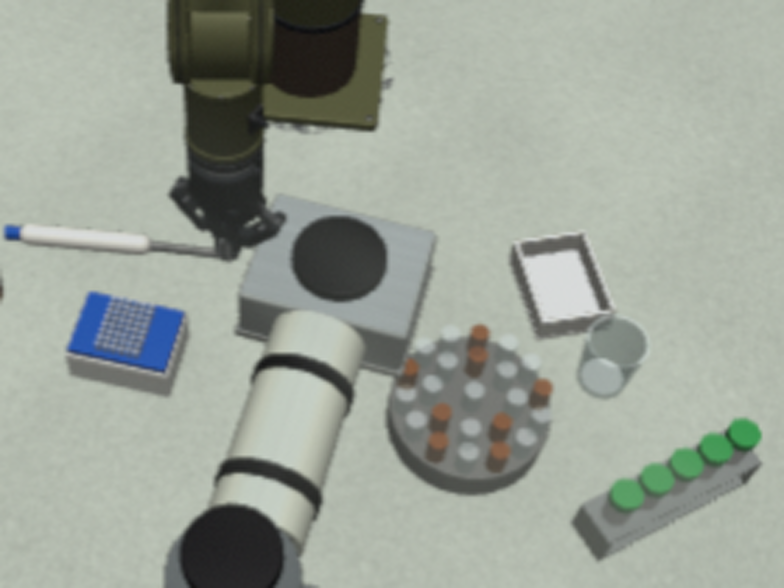

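The fingers (crop, about (228,248)) stand beside face_neg with roughly a 2 cm gap. The knuckles overhang the canopy's edge, so I'll raise slightly before pushing. Pushing at a steady speed v through one spring half-period (~1.1 s) sends the boom off at 2v. For braking, retreating at half the boom's speed does the reverse.

>>> servo_tool(increments=[[0,0,-0.2,0,0],[0,0.1,-0.2,0,0],[0,0.1,0,0,0],[0,0.05,0,0,0],[0,0.05,0,0,0],[0,0.05,0,0,0],[0,0.05,0,0,0],[0,0.05,0,0,0],[0,0.05,0,0,0],[0,0.05,0,0,0]])

```text
time_s: 6.45
eef_pos: [0.4397, -0.0313, 0.1867]
eef_rot: [-0.475, -3.105, -0.0]
force: [-0.1, 0.3, -0.7]
grip_width: 0.001
finger_force: 0.0
```

>>> servo_tool(increments=[[0,0.05,0,0,0],[0,0.05,0,0,0],[0,0.05,0,0,0],[0,0.05,0,0,0],[0,0.05,0,0,0],[0,0.05,0,0,0],[0,0.05,0,0,0],[0,0.05,0,0,0],[0,0.05,0,0,0],[0,0.05,0,0,0]])

```text
time_s: 7.45
eef_pos: [0.4443, -0.017, 0.1868]
eef_rot: [0.475, 3.105, 0.0]
force: [-0.0, 1.3, -0.2]
grip_width: 0.004
finger_force: 0.0
```

```bash
cat >> h.py <<'E'
PIV=np.array([.8086,-.002])
def blob(im,name,guess,win=40,thr=38):
    g=cv2.cvtColor(im,cv2.COLOR_RGB2GRAY); x,y=map(int,guess)
    s=cv2.resize(g[y-win:y+win,x-win:x+win],None,fx=4,fy=4,interpolation=cv2.INTER_CUBIC)
    n,l,st,ce=cv2.connectedComponentsWithStats((s<thr).astype(np.uint8))
    i=l[win*4,win*4]
    if i==0: return None
    px=ce[i]/4+[x-win,y-win]-.375; W=onplane(name,px,.2 if name=='scene' else .215)[:2]; d=PIV-W
    return px.round(1),int(st[i,4]/16),W.round(4),round(float(np.arctan2(-d[1],d[0])),4)  # angle from -x to +y
E
python3 - <<'E'
from h import *
o=observe(); print(o['time_s'],o['eef_pos'],o['force'])
T=get_image("top"); S=get_image("scene"); cv2.imwrite('pics/t2.png',T[:,:,::-1]); cv2.imwrite('pics/s2.png',S[:,:,::-1])
for n,g in (("top",(252,220)),("scene",(311,190))):
    for im in (cv2.imread(f'pics/{n}0.png')[:,:,::-1].copy(),T if n=="top" else S):
        for th in (35,50): print(n,th,blob(im,n,g,thr=th))
E
```

```text
7.45 [ 0.44426519 -0.0169993   0.18677565] [-0.02414318  1.2676605  -0.24023604]
top 35 None
top 50 (array([251.9, 219.8]), 1248, array([0.4558, 0.0748]), 0.2143)
top 35 None
top 50 (array([263.4, 213.5]), 2691, array([0.4733, 0.0478]), 0.1474)
scene 35 None
scene 50 None
scene 35 None
scene 50 None
```

```bash
python3 - <<'E'
from h import *
for f in ("scene0","s2"):
    im=cv2.imread(f'pics/{f}.png')[:,:,::-1].copy(); print(im[190,311],im[192,340])
    for th in (60,70,80): print(f,th,blob(im,"scene",(311,190),thr=th))
im=cv2.imread('pics/s2.png'); cv2.imwrite('pics/s2c.png',cv2.resize(im[130:270,230:430],None,fx=4,fy=4,interpolation=cv2.INTER_CUBIC))
E
```

```text
[56 58 56] [154 162 161]
scene0 60 (array([309.6, 191.4]), 658, array([0.4508, 0.0701]), 0.1988)
scene0 70 (array([310.7, 192. ]), 765, array([0.4526, 0.0735]), 0.2089)
scene0 80 (array([310.7, 192. ]), 787, array([0.4526, 0.0735]), 0.2089)
[55 57 54] [160 168 168]
s2 60 (array([314. , 192.5]), 680, array([0.4531, 0.0833]), 0.2355)
s2 70 (array([314.9, 193.1]), 769, array([0.4549, 0.0858]), 0.2434)
s2 80 (array([314.9, 193.1]), 790, array([0.4549, 0.0858]), 0.2435)
```

View pics/s2c.png

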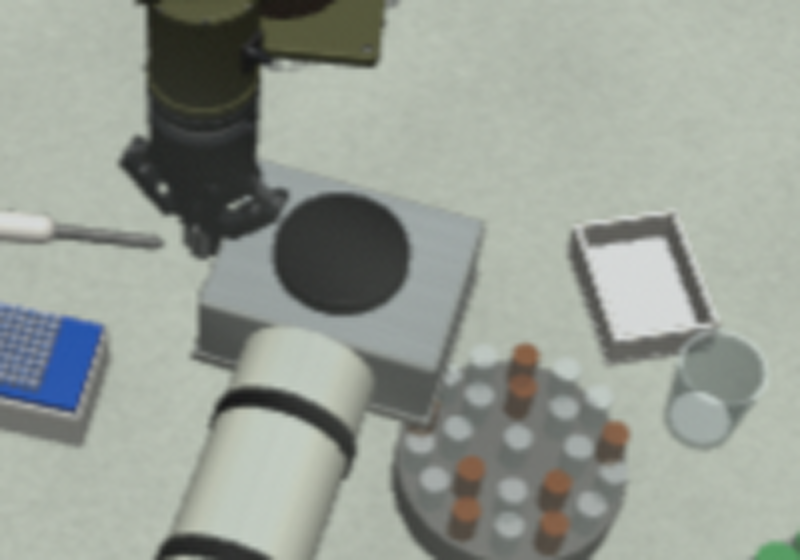

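>>> servo_tool(increments=[[0,0.05,0,0,0],[0,0.05,0,0,0],[0,0.05,0,0,0],[0,0.05,0,0,0],[0,0.05,0,0,0],[0,0,0,0,0],[0,-0.5,0,0,0],[0,-0.2,-0.8,0,0],[0,0,-1,0,0],[0,0,-1,0,0]])

```text
time_s: 8.55
eef_pos: [0.4396, -0.0304, 0.2716]
eef_rot: [-0.476, -3.104, 0.0]
force: [0.6, 0.6, 0.1]
grip_width: 0.001
finger_force: 0.0
```

```bash
cat > m.py <<'E'
from h import *
import sys
th0=float(sys.argv[1])  # expected angle
o=observe(); S=get_image("scene")
p,f=cam("scene"); W=np.r_[PIV+.36*np.array([-np.cos(th0),np.sin(th0)]),.2]
Rm=R.from_rotvec(np.ravel(p['rvec'])).as_matrix(); g=cv2.projectPoints(W[None],np.ravel(p['rvec']),np.ravel(p['tvec']),np.array([[f,0,p['cx']],[0,f,p['cy']],[0,0,1]]),np.array([p['k1'],0,0,0]))[0].ravel()
print(o['time_s'],o['eef_pos'].round(4),o['force'].round(1),blob(S,"scene",g,thr=75)); cv2.imwrite('pics/last.png',S[:,:,::-1])
E
python3 m.py .28; python3 m.py .28
```

```text
8.55 [ 0.4396 -0.0304  0.2716] [0.6 0.6 0.1] (array([323.7, 195.9]), 787, array([0.4614, 0.1123]), 0.3181)
8.6 [ 0.4423 -0.0303  0.2757] [1.3 0.7 2.3] (array([324.1, 196. ]), 787, array([0.4618, 0.1134]), 0.3212)
```

>>> servo_tool(increments=[[-0.1,0.7,0,0,0],[-0.15,1,0,0,0],[-0.15,1,0,0,0],[-0.15,1,0,0,0],[-0.15,1,0,0,0],[-0.15,1,0,0,0],[-0.15,1,0,0,0],[-0.15,1,0,0,0],[-0.1,1,0,0,0],[-0.1,1,0,0,0]])

```text
time_s: 9.65
eef_pos: [0.5658, 0.2364, 0.2697]
eef_rot: [-0.475, -3.104, 0.002]
force: [1.3, -0.4, 0.2]
grip_width: 0.001
finger_force: 0.0
```

>>> servo_tool(increments=[[0,1,0,0,0],[0,1,0,0,0],[0,0.2,0.2,1,0],[0,0,0.6,1,0],[0,0,0.7,1,0],[0,0,0.7,1,0],[0,0,0.5,1,0],[0,0,0.15,0.4,0],[0,0,0,0,0],[0,0,0,0,0]])

```text
time_s: 10.65
eef_pos: [0.586, 0.2987, 0.1858]
eef_rot: [1.047, 2.961, 0.001]
force: [0.4, 0.3, 0.7]
grip_width: 0.001
finger_force: 0.0
```

```bash
python3 m.py .48
```

```text
10.65 [0.586  0.2987 0.1858] [0.4 0.3 0.7] (array([339.2, 202.2]), 796, array([0.4779, 0.1582]), 0.4511)
```

>>> servo_tool(increments=[[0,0,0,0,0],[0,0,0,0,0],[0,0,0,0,0],[0,0,0,0,0],[0,0,0,0,0],[0,0,0,0,0],[0,0,0,0,0],[0,0,0,0,0],[0,0,0,0,0],[0,0,0,0,0]])

```text
time_s: 11.7
eef_pos: [0.5856, 0.2985, 0.1853]
eef_rot: [-1.049, -2.961, -0.0]
force: [0.1, -0.6, 0.1]
grip_width: 0.007
finger_force: 0.0
```

>>> servo_tool(increments=[[0,0,0,0,0],[0,0,0,0,0],[0,0,0,0,0],[0,0,0,0,0],[0,0,0,0,0],[0,0,0,0,0],[0,0,0,0,0],[0,0,0,0,0],[0,0,0,0,0],[0,0,0,0,0]])

```text
time_s: 12.7
eef_pos: [0.5856, 0.2985, 0.1853]
eef_rot: [-1.049, -2.961, -0.0]
force: [-0.1, -0.5, 1.0]
grip_width: 0.001
finger_force: 0.0
```

```bash
python3 m.py .57; python3 - <<'E'
import cv2; im=cv2.imread('pics/last.png'); cv2.imwrite('pics/c3.png',cv2.resize(im[130:300,270:470],None,fx=3.5,fy=3.5,interpolation=cv2.INTER_CUBIC))
E
```

```text
12.7 [0.5856 0.2985 0.1853] [-0.1 -0.5  1. ] (array([351.6, 209. ]), 817, array([0.4965, 0.1947]), 0.5624)
```

View pics/c3.png

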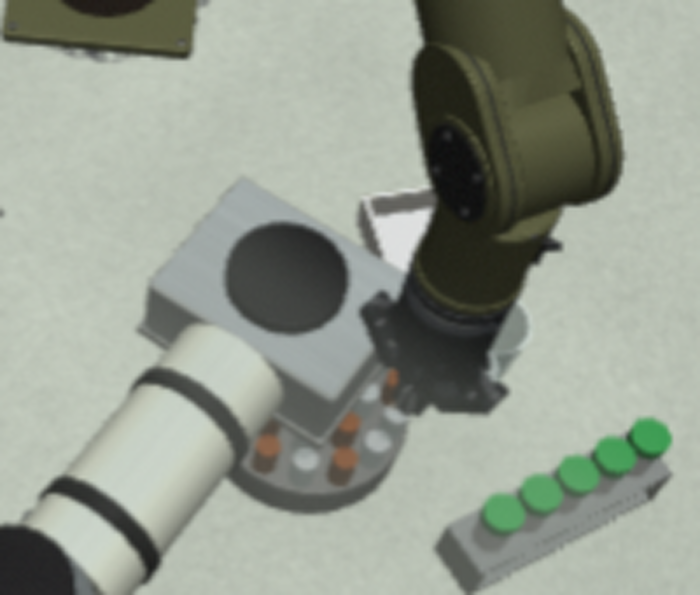

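The canopy is coming towards the fingers; their tips, near (410,405) in the crop, are about 30 mm ahead of its face. The boom now does about 0.05 rad/s, so I retreat at about 8.5 mm/s (half its speed at the face).

>>> servo_tool(increments=[[0,0,0,0,0],[0,0,0,0,0],[0,0,0,0,0],[0,0,0,0,0],[0,0,0,0,0],[0,0,0,0,0],[0,0,0,0,0],[0,0,0,0,0],[0,0,0,0,0],[0,0,0,0,0]])

```text
time_s: 13.75
eef_pos: [0.5856, 0.2985, 0.1853]
eef_rot: [-1.049, -2.961, -0.0]
force: [-0.7, 0.6, -0.6]
grip_width: 0.002
finger_force: 0.0
```

>>> servo_tool(increments=[[0,0,0,0,0],[0,0,0,0,0],[0,0.028,0,0,0],[0,0.028,0,0,0],[0,0.028,0,0,0],[0,0.028,0,0,0],[0,0.028,0,0,0],[0,0.028,0,0,0],[0,0.028,0,0,0],[0,0.028,0,0,0]])

```text
time_s: 14.75
eef_pos: [0.5899, 0.3038, 0.1853]
eef_rot: [-1.049, -2.961, -0.0]
force: [-0.9, 0.2, -0.7]
grip_width: 0.0
finger_force: 0.0
```

```bash
python3 m.py .66
```

```text
14.75 [0.5899 0.3038 0.1853] [-0.9  0.2 -0.7] (array([375.5, 218.2]), 1564, array([0.5187, 0.2628]), 0.7402)
```

>>> servo_tool(increments=[[0,0.028,0,0,0],[0,0.028,0,0,0],[0,0.028,0,0,0],[0,0.028,0,0,0],[0,0.028,0,0,0],[0,0.028,0,0,0],[0,0.028,0,0,0],[0,0.028,0,0,0],[0,0.028,0,0,0],[0,0.028,0,0,0]])

```text
time_s: 15.8
eef_pos: [0.5952, 0.3103, 0.1853]
eef_rot: [-1.049, -2.961, -0.0]
force: [0.2, 0.2, 0.1]
grip_width: -0.002
finger_force: 0.0
```

```bash
cp pics/last.png pics/a.png; python3 m.py .69; python3 - <<'E'
from h import *
ims=[cv2.imread('pics/'+f) for f in ('a.png','last.png')]
for im in ims: print(circ(im[:,:,::-1].copy(),"scene",.215,.05,(364,216),30))
cv2.imwrite('pics/c4.png',cv2.resize(np.hstack([i[150:290,300:460] for i in ims]),None,fx=2.5,fy=2.5,interpolation=cv2.INTER_CUBIC))
E
```

```text
15.8 [0.5952 0.3103 0.1853] [0.2 0.2 0.1] (array([379.1, 220.6]), 1589, array([0.5253, 0.2728]), 0.7702)
(array([360.8125, 218.8125]), np.float64(1.074332884180861), array([0.53545819, 0.21987015, 0.215     ]))
(array([363.4375, 218.4375]), np.float64(0.8902809902495018), array([0.53330823, 0.2270498 , 0.215     ]))
```

View pics/c4.png

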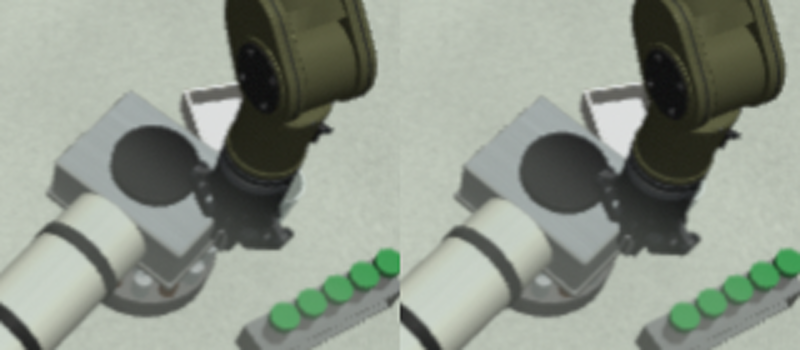

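```bash
cat > tm.py <<'E'
from h import *
import sys
up=lambda i:cv2.resize(cv2.cvtColor(i,cv2.COLOR_BGR2GRAY),None,fx=4,fy=4,interpolation=cv2.INTER_CUBIC)
s2=up(cv2.imread('pics/s2.png')); cx,cy=int((314.9+.375)*4),int((193.1+.375)*4); h=84
t=s2[cy-h:cy+h,cx-h:cx+h]; yy,xx=np.mgrid[-h:h,-h:h]; m=((xx**2+yy**2)<h*h).astype(np.uint8)*255
def track(im):
    g=up(im); x0,y0=1160,680; s=g[y0:1080,x0:1640]
    r=cv2.matchTemplate(s,t,cv2.TM_SQDIFF,mask=m); _,_,l,_=cv2.minMaxLoc(r)
    px=(np.array(l)+h+[x0,y0])/4-.375; W=onplane("scene",px,.2)[:2]; d=PIV-W
    return px.round(2),W.round(4),round(float(np.arctan2(-d[1],d[0])),4),round(float(np.hypot(*d)),4)
def snap(tag):
    o=observe(); S=get_image("scene")[:,:,::-1].copy(); cv2.imwrite(f'pics/{tag}.png',S)
    print(o['time_s'],o['eef_pos'].round(4),o['force'].round(1),track(S))
if __name__=="__main__":
    for f in sys.argv[1:]:
        if f.endswith('.png'): print(f,track(cv2.imread('pics/'+f)))
        else: snap(f)
E
python3 tm.py scene0.png s2.png a.png last.png
```

```text
scene0.png (array([310.62, 191.88]), array([0.4522, 0.0732]), 0.2079, 0.3642)
s2.png (array([314.88, 192.88]), array([0.4542, 0.0858]), 0.2429, 0.3652)
a.png (array([361.62, 215.62]), array([0.5152, 0.2238]), 0.6558, 0.3702)
last.png (array([365.12, 218.38]), array([0.5231, 0.2338]), 0.6903, 0.3703)
```

>>> servo_tool(increments=[[0,0.028,0,0,0],[0,0.028,0,0,0],[0,0.028,0,0,0],[0,0.028,0,0,0],[0,0.028,0,0,0],[0,0.028,0,0,0],[0,0.028,0,0,0],[0,0.028,0,0,0],[0,0.028,0,0,0],[0,0.028,0,0,0]])

```text
time_s: 16.85
eef_pos: [0.6004, 0.3169, 0.1853]
eef_rot: [-1.049, -2.961, -0.0]
force: [0.8, 0.7, -1.2]
grip_width: -0.001
finger_force: 0.0
```

```bash
python3 tm.py b1
```

```text
16.85 [0.6004 0.3169 0.1853] [ 0.8  0.7 -1.2] (array([366.12, 219.12]), array([0.5252, 0.2367]), 0.6999, 0.3705)
```

>>> servo_tool(increments=[[0,0.05,0,0,0],[0,0.1,0,0,0],[0,0.2,0,0,0],[0,0.3,0,0,0],[0,0.3,0,0,0],[0,0.2,0,0,0],[0,0,0,0,0],[0,0,0,0,0],[0,0,0,0,0],[0,0,0,0,0]])

```text
time_s: 17.9
eef_pos: [0.622, 0.3432, 0.1854]
eef_rot: [-1.049, -2.961, 0.0]
force: [0.2, -1.6, 0.4]
grip_width: -0.001
finger_force: 0.0
```

```bash
python3 tm.py b2
```

```text
17.9 [0.622  0.3432 0.1854] [ 0.2 -1.6  0.4] (array([366.88, 219.62]), array([0.5266, 0.2388]), 0.7067, 0.3709)
```

Boom drifts at only ~0.006 rad/s and is centred; I let it stand.

>>> servo_tool(increments=[[0,0.2,0,0,0],[0,0.2,0,0,0],[0,0,0,0,0],[0,0,0,0,0],[0,0,0,0,0],[0,0,0,0,0],[0,0,0,0,0],[0,0,0,0,0],[0,0,0,0,0],[0,0,0,0,0]])

```text
time_s: 18.95
eef_pos: [0.6297, 0.3529, 0.1853]
eef_rot: [-1.049, -2.961, -0.0]
force: [0.5, -0.3, -0.0]
grip_width: 0.0
finger_force: 0.0
```

>>> servo_tool(increments=[[0,0,0,0,0],[0,0,0,0,0],[0,0,0,0,0],[0,0,0,0,0],[0,0,0,0,0],[0,0,0,0,0],[0,0,0,0,0],[0,0,0,0,0],[0,0,0,0,0],[0,0,0,0,0]])

```text
time_s: 19.95
eef_pos: [0.6297, 0.353, 0.1853]
eef_rot: [1.049, 2.961, 0.0]
force: [-0.3, 0.0, -0.2]
grip_width: -0.001
finger_force: 0.0
```

```bash
python3 tm.py b3; python3 - <<'E'
from h import *
get_image("top")
for c in("top","scene"):
    for q in tip_of("tray",c)[:1]: print(c,q['p'],onplane(c,q['location'],0))
E
```

```text
19.95 [0.6297 0.353  0.1853] [-0.3  0.  -0.2] (array([367.38, 219.88]), array([0.5272, 0.2402]), 0.7107, 0.3713)
scene 0.56 [ 5.20424290e-01  2.31949528e-01 -2.22044605e-16]
```

>>> servo_tool(increments=[[0,0,0,0,0],[0,0,0,0,0],[0,0,0,0,0],[0,0,0,0,0],[0,0,0,0,0],[0,0,0,0,0],[0,0,0,0,0],[0,0,0,0,0],[0,0,0,0,0],[0,0,0,0,0]])

```text
time_s: 21.15
eef_pos: [0.6297, 0.353, 0.1853]
eef_rot: [1.049, 2.961, 0.0]
force: [1.2, -0.2, 0.6]
grip_width: -0.002
finger_force: 0.0
```

>>> servo_tool(increments=[[0,0,0,0,0],[0,0,0,0,0],[0,0,0,0,0],[0,0,0,0,0],[0,0,0,0,0],[0,0,0,0,0],[0,0,0,0,0],[0,0,0,0,0],[0,0,0,0,0],[0,0,0,0,0]])

```text
time_s: 22.15
eef_pos: [0.6297, 0.3529, 0.1853]
eef_rot: [1.049, 2.961, 0.0]
force: [-0.5, -0.4, 0.5]
grip_width: 0.001
finger_force: 0.0
```

>>> servo_tool(increments=[[0,0,0,0,0],[0,0,0,0,0],[0,0,0,0,0],[0,0,0,0,0],[0,0,0,0,0],[0,0,0,0,0],[0,0,0,0,0],[0,0,0,0,0],[0,0,0,0,0],[0,0,0,0,0]])

```text
time_s: 23.15
eef_pos: [0.6297, 0.3529, 0.1853]
eef_rot: [-1.049, -2.961, -0.0]
force: [-0.5, 0.3, -0.0]
grip_width: 0.001
finger_force: 0.0
```

>>> servo_tool(increments=[[0,0,0,0,0],[0,0,0,0,0],[0,0,0,0,0],[0,0,0,0,0],[0,0,0,0,0],[0,0,0,0,0],[0,0,0,0,0],[0,0,0,0,0],[0,0,0,0,0],[0,0,0,0,0]])

```text
time_s: 24.15
eef_pos: [0.6297, 0.3529, 0.1853]
eef_rot: [-1.049, -2.961, -0.0]
force: [-0.5, 0.9, -0.3]
grip_width: 0.001
finger_force: 0.0
```

```bash
python3 tm.py b4; python3 - <<'E'
import cv2; im=cv2.imread('pics/b4.png'); cv2.imwrite('pics/c5.png',cv2.resize(im[130:300,270:470],None,fx=3.5,fy=3.5,interpolation=cv2.INTER_CUBIC))
E
```

```text
24.15 [0.6297 0.3529 0.1853] [-0.5  0.9 -0.3] (array([367.38, 220.12]), array([0.528 , 0.2402]), 0.7122, 0.3707)
```

View pics/c5.png

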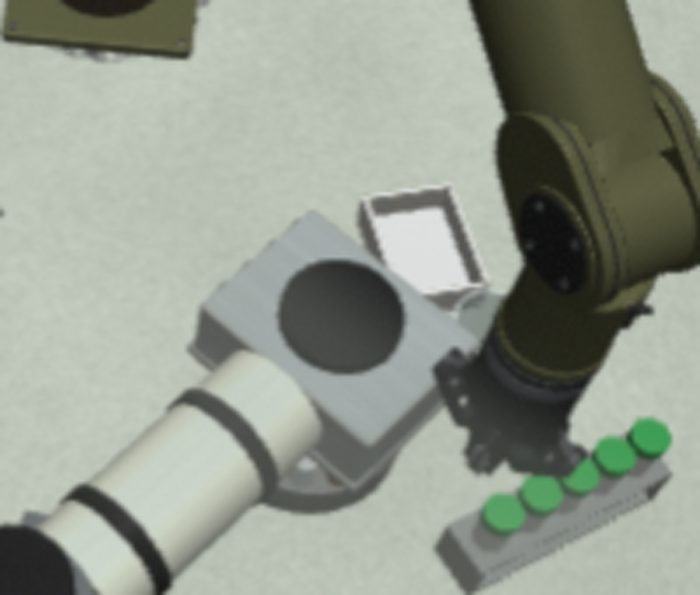

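The canopy (cap at crop (340,316)) stands still over the tray, whose visible rim shows about symmetrically below it, and the gripper is clear. I'm handing in.

```bash
python3 -c "
from plant import *
print(finish_job())"
```

```text
the job is handed in; nothing more can be done
None
```

The boom was swung round and braked. By my camera tracking the canopy stood within about 0.01 rad of the tray centre, untouched and almost still for over 6 s. I handed the job in at 24 s; no verdict came back.

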